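# Lift a brazed lug off the hearth with sprung tongs and hold it over the tray

### The arm

A 7-joint arm with a two-finger parallel gripper is mounted at the origin on the work surface. World frame = base frame: x ahead of the robot, y to its left, z up, the work surface at z = 0. Lengths are in m, angles in rad, forces in N, time in s.
With the tool pointing down it reaches from about 0.4 to 0.85 m from the base axis. Payload 10.4 kg.
Tool frame: the origin (TCP) lies at the centre of the arm's flange, where the gripper is bolted on; the fingertips stand 173 mm ahead of it and the grasp point (between the pads) lies 155 mm ahead of it; z points along the fingers, y is the line along which they close (so a half turn about z gives the same grasp; the last joint's range is limited). The gripper opens to 85 mm and grips with 20 to 120 N. Pads are 22 mm wide; open, the fingers measure 114 mm over their backs; the gripper's body (76 mm by 85 mm) begins 54 mm behind the grasp point. The pads swing forward as they close: fully open they stand 13 mm farther back than shut.
Start: joints at [-1.137, 0.332, -0.065, 1.46, 0.022, 1.35, -0.088], TCP at [0.276, 0.561, 0.405] pointing down, gripper open.
Joint ranges: [-2.6, 2.6], [-0.5, 2.12], [-1.47, 1.34], [0.16, 2.42], [-1.27, 4.41], [0.06, 2.06], [-2.6, 2.6]. Speed limits (rad/s): [2.22, 2.22, 2.79, 2.79, 3.14, 3.14, 3.14].

### API

Orientations are given as a unit quaternion [x, y, z, w].
In Python, from workcell import manip, viewer, finder gives the robot as it stands.
- The arm moves only by the tool arm_command, never from a script. Its argument "plan" is a list of rows, each an object with "dp": the shift along the tool's x, y, z in mm, a list of three; "spin": the turn about the tool's z in rad. A call has 1 to 5 rows; each row shifts and turns the commanded pose from where the row before left it, along the tool's axes as they then stand; what a row does not reach is not made up. A row lasts 1/10 s, in which the tool goes at most 50 mm and 8.59 degrees, less where a joint would pass 70% of its speed; a pose out of reach is approached as far as the arm can. A call is refused whole if a number of a shift passes 50 or a number of a turn 0.15, either way. A call with a gripper value outside its range is refused whole. "grip" is the closure, from -1 (fully open) to 1 (shut), set as the call begins (left out, the last holds). The fingers move at their own pace and stop on an object; "newtons" is the grip in N (left out, the last holds). Time passes only in rows, so rows that do not move let the fingers close. It gives the time, the measured TCP pose, the force, the opening and the grip force at its end, in the units of the state.
- manip.get_obs(): the state, without advancing time (a new reading comes with each control period).
- viewer.camera(name): name is "scene" or "top" or "wrist"; returns the picture (400x640x3 uint8, blue, green, red); there is no depth.
- viewer.camera_params(name): a dict with "vertical_fov" (degrees; the focal length in pixels is half the picture's height over the tangent of half this angle, whatever the lens; pixels are square), "cx", "cy" (the principal point, pixels), "R" (3x3) and "t" (3): a world point X has camera coordinates R X + t; the wrist camera has in their place "T_tool_cam" (4x4, takes a point from camera to tool coordinates, whose origin is the TCP and whose axes are the flange's). Camera axes: x right, y down, z forward; pixel columns grow to the right and rows downward; lengths in m; the calibration is good to about 2 mm. A picture is of the moment at which its call begins: read the wrist's pose just before it. camera_params takes no time and is no camera call.
- manip.hand_in(): hands the job in; it is judged then, once.
Trained networks look in the newest picture that a camera, given by its name, has taken for a name from the list of things; names that differ only in an ending like _2 or _b are one class to them, and where a whole thing is asked for, a point or a joint stands for the part that bears it (a point fixed in the world has none). Each returns a list of dicts, best first, with "score" (0 to 1); they miss things now and then, are a little off and sometimes report something else, mostly with a low value. They report only what shows in the picture. A call takes as long as a camera call. They do not tell look-alikes from the thing itself.
- finder.find_in(camera, thing): "position" ([x, y, z] in m, in world coordinates, good to about 4 mm: the middle of the surface that is visible of it).
The state is a dict: "clock": time; "joint_pos": joint angles; "joint_velocities": joint speeds; "tau": joint torques, N m; "position": TCP position; "ee_rot": TCP orientation; "ft_force": force on the tool from outside, world axes, zero at the start; "torque": the same for the moment, N m; "grip_width": opening from 0.0 (shut) to 1.0 (fully open); "grasp_force": force on a finger pad.
Only numpy, scipy, OpenCV 4.12 (cv2) and the standard library are available. Lean on these libraries where they do the work, as an engineer would, in place of code of your own. Each camera call takes 0.05 s, during which the arm holds its last target. There are 200 camera calls.

### The job

The bare-steel seat lug on the firebrick is fresh from brazing, too hot to touch: take the sprung tongs from their rest by the two red finger grips, close their jaws round the lug's sleeve, lift it off the brick and hold it upright and still over the middle of the white tray, about 10 cm above the bench, ready for me to brush the flux off into it. Finish while still holding the lug up in the squeezed tongs; do not touch the lug with the gripper or let it fall, and leave the blue shell, the brush and the tube stub where they are.

Things in the scene. Friction and masses are not known exactly. Their poses are not given: they have to be found in the camera images.
- tongs: Steel sprung tongs lying flat on their rest: 235 mm long, legs 20 mm tall on edge, 120 g, plus a small loop behind. Origin: on the underside, midway between the two red finger grips and within 15 mm of the centre of mass; x points forward to the jaws, z up. The hinges are in the knuckle 95 mm behind (y +9 and -9 mm). Squeezing the grips together along y closes the jaws.
- tongs_grip (a point): Point midway between the two red grips, 10 mm above the tongs' underside; axes as the tongs. The grips are upright faces 44 mm long (x), 20 mm tall: 62 mm over their outsides when open, about 40 mm with the lug held. A preloaded spring pushes each outward with about 8 N (open) to 11 N (lug held), so partly squeezed the tongs can be carried by the grips with open jaws.
- tongs_jaw (a point): Point midway between the jaws, at half their height, 108.5 mm ahead of the tongs' origin: centre the lug's sleeve here. Each jaw is an upright shallow V plate, 20 mm tall (10 mm below to 10 mm above this point), 30 mm long. Mouth between the jaws: about 67 mm fully open, 55 mm when leg_l reads 0.04. The jaws reach 15 mm beyond this point in x, at most 45 mm to either side.
- leg_l (a joint): Squeeze of the left tong leg, rad: 0 = fully open, 0.17 = squeezed to its stop, about 0.12 when the jaws hold the lug. The right leg always moves the same amount. Width over the red grips is about 62 mm less 190 mm per rad.
- lug: Bare-steel seat lug standing upright on the firebrick: a sleeve of 32 mm outside diameter, 40 mm tall, 40 to 85 g, with a pair of brass-coloured binder ears together 15 mm wide sticking out 11 mm on its +x side near the top (22 to 38 mm up). Origin: centre of its underside, z up. It is to be gripped across the sleeve with the ears pointing along the tongs, not against a jaw.
- lug_center (a point): Centre of the lug's sleeve, 20 mm above its underside.
- brick: Firebrick hearth, fixed, 114 mm (x) by 230 mm (y) by 64 mm tall. Origin: centre of its underside on the bench, so its top is at 64 mm. The lug and the blue shell stand on it about 110 mm apart.
- rest: Tongs rest, fixed: dark wooden foot 50 mm wide and 14 mm tall with two steel cross bars whose tops, 40 mm above the bench, carry the tongs; the bars lie 95 mm behind and 55 mm ahead of the tongs' origin, so that the space beside the red grips is free. Origin: on the bench under the tongs' grips.
- tray: White enamel tray, fixed, 170 mm square, 22 mm tall. Origin: centre of its underside on the bench.
- shell: Blue bottom-bracket shell, a tube 40 mm in diameter and 60 mm tall standing on the firebrick. Leave it alone.
- brush: Brush lying on the bench. Leave it alone.
- stub: Short aluminium tube stub, 29 mm by 120 mm, lying on the bench. Leave it alone.
Not all that is in view belongs to the job. Of the things like the rest, leave any that is orange; of the rest the larger one is meant.

How it is judged:
By the outcome, as a careful person would: the job done as asked, in the order asked, and still so for the second after the job is handed in, while the arm keeps its last pose, push and grip.
It also fails if it takes over 54 s, if anything falls off the work surface, if the arm or the gripper's body presses on something with over 40 N, if the wrist force passes 120 N, or if a joint passes its speed limit or range.

## Working session

There is one attempt and no reset: what is moved stays moved. The work goes in short steps, Python scripts to look and compute and a tool call to move; the robot and the scene stay as the last step left them, time stands still between calls to the robot, and variables do not carry over. Pictures are saved under pics/ and viewed, at most 10 in all, crops included, and the job is handed in when it is done.

Besides the shell and the picture viewer there is one more tool, called after "Request:" by a JSON object that holds its "api" and its "payload". arm_command: Moves the arm, as the interface text tells. Its arguments: {"type":"object","properties":{"plan":{"type":"array","items":{"type":"object","properties":{"dp":{"type":"array","items":{"type":"number"}},"spin":{"type":"number"}}}},"grip":{"type":"number"},"newtons":{"type":"number"}},"required":["plan"]}

```bash
mkdir -p pics; ls; cat > h.py <<'E'
import numpy as np,cv2
from workcell import manip,viewer,finder
from scipy.spatial.transform import Rotation as Ro
def cam(n):
    p=viewer.camera_params(n); f=200/np.tan(np.radians(p['vertical_fov'])/2)
    if 'R' in p: R=np.array(p['R']);t=np.array(p['t'])
    else:
        o=manip.get_obs();T=np.eye(4);T[:3,:3]=Ro.from_quat(o['ee_rot']).as_matrix();T[:3,3]=o['position']
        W=np.linalg.inv(T@np.array(p['T_tool_cam']));R=W[:3,:3];t=W[:3,3]
    return f,p['cx'],p['cy'],R,t
def proj(c,X):
    f,cx,cy,R,t=c;q=R@np.array(X)+t;return np.array([cx+f*q[0]/q[2],cy+f*q[1]/q[2]])
def back(c,u,v,z):
    f,cx,cy,R,t=c;d=R.T@np.array([(u-cx)/f,(v-cy)/f,1]);o=-R.T@t;return o+d*(z-o[2])/d[2]
E
python3 - <<'E'
from h import *
print(manip.get_obs())
for n in ['top','scene']:
    im=viewer.camera(n);cv2.imwrite(f'pics/{n}0.png',im);c=cam(n)
    for th in ['tongs','tongs_grip','tongs_jaw','lug','brick','rest','tray','shell','brush','stub']:
        for r in finder.find_in(n,th)[:3]: print(n,th,round(r['score'],2),np.round(r['position'],3),proj(c,r['position']).round())
E
```

```text
pics
{'clock': 0.0, 'joint_pos': array([-1.13661895,  0.33288289, -0.06469721,  1.46096282,  0.02161644,
        1.34991919, -0.08849727]), 'joint_velocities': array([ 3.00967382e-03,  7.31779191e-04,  8.10534105e-04, -1.01380994e-03,
       -3.27663993e-05, -1.27725333e-03, -1.02949328e-03]), 'tau': array([ 9.11449911e-05, -6.25445151e+01,  4.91073809e-02, -3.91615355e+01,
        1.62816566e-02,  9.87592153e-03, -1.88060409e-05]), 'position': array([0.27560005, 0.56080215, 0.40389861]), 'ee_rot': array([ 2.26396035e-01,  9.74035056e-01, -7.27504944e-04, -1.24485583e-04]), 'ft_force': array([-0.03983252,  0.51860685,  0.59300412]), 'torque': array([-0.02200721,  0.03255082, -0.01218207]), 'grasp_force': 0.0, 'grip_width': 0.9961281448933801}
top tongs 0.9 [ 0.478 -0.254  0.053] [391. 186.]
top tongs_grip 0.8 [ 0.478 -0.259  0.057] [393. 186.]
top tongs_jaw 0.6 [ 0.481 -0.256  0.062] [392. 184.]
top lug 0.69 [ 0.62  -0.052  0.092] [314. 131.]
top brick 0.93 [ 0.598 -0.006  0.065] [297. 143.]
top brick 0.55 [ 0.48  -0.261  0.056] [394. 185.]
top rest 0.94 [ 0.203 -0.36   0.016] [433. 
[... 398 characters left out ...]
 tongs_grip 0.68 [ 0.517 -0.262  0.049] [258. 190.]
scene tongs_jaw 0.71 [ 0.516 -0.262  0.051] [258. 189.]
scene lug 0.69 [ 0.622 -0.045  0.092] [260. 229.]
scene brick 0.7 [0.645 0.04  0.061] [271. 263.]
scene rest 0.83 [ 0.204 -0.357  0.017] [324. 157.]
scene rest 0.78 [ 0.421 -0.451  0.01 ] [258. 166.]
scene rest 0.72 [ 0.484 -0.261  0.015] [269. 196.]
scene tray 0.63 [0.566 0.32  0.006] [380. 348.]
scene shell 0.8 [0.624 0.074 0.103] [286. 254.]
scene brush 0.82 [ 0.41  -0.011  0.017] [339. 228.]
scene brush 0.7 [0.626 0.073 0.104] [285. 254.]
scene stub 0.6 [0.424 0.159 0.024] [378. 264.]
scene stub 0.33 [0.569 0.322 0.006] [380. 350.]
scene stub 0.16 [ 0.517 -0.262  0.053] [258. 189.]
```

View pics/top0.png

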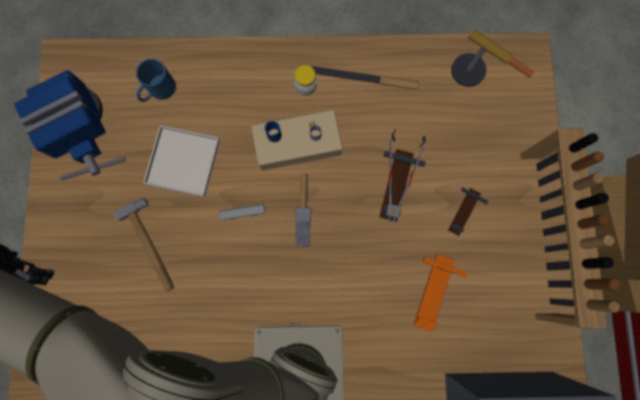

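```bash
python3 - <<'E'
import cv2
im=cv2.imread('pics/top0.png')
cv2.imwrite('pics/crop1.png',cv2.resize(im[90:240,250:450],None,fx=4,fy=4,interpolation=cv2.INTER_CUBIC))
E
```

```text
(no output)
```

View pics/crop1.png

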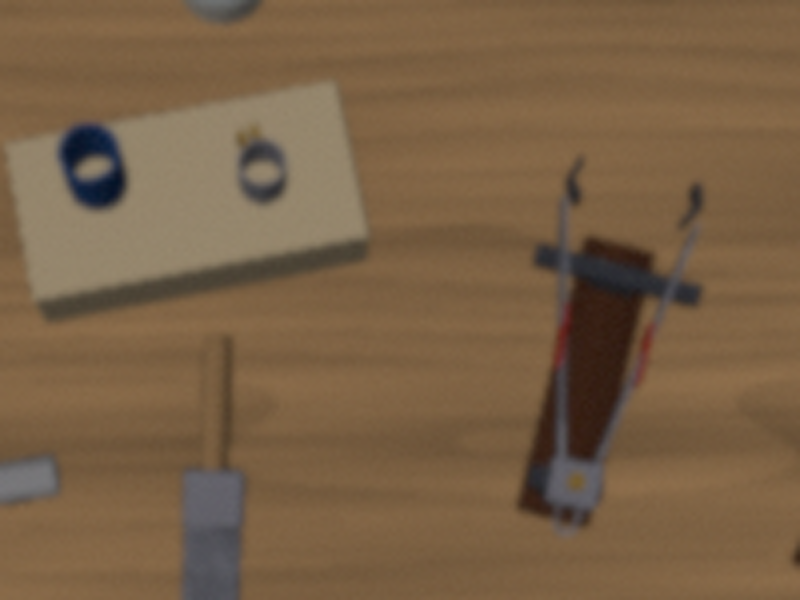

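The tongs lie on the large dark rest at (400,183). The other two rests are the orange one at (433,290) and the small dark one at (465,209), so I choose the one at (400,183), which the crop confirms. The lug is at (315,131) with its brass ears toward the upper left. The shell is at (273,132) and the tray at (182,161).

```bash
python3 - <<'E'
from h import *
c=cam('top');b=lambda x,y,z:back(c,250+x/4,90+y/4,z)
k=b(575,482,.06);jl=b(575,180,.06);jr=b(692,205,.06);j=(jl+jr)/2
h=j-k;print(k,j,np.linalg.norm(h),np.degrees(np.arctan2(h[1],h[0])))
print('grips',(b(563,335,.06)+b(645,355,.06))/2)
l=b(262,160,.104);e=b(248,135,.102);d=e-l;print('lug',l,b(262,172,.104),e,np.degrees(np.arctan2(d[1],d[0])))
p=[back(c,*q,.022) for q in [(163,127),(219,137),(203,195),(145,184)]];print('tray',np.mean(p,0))
q=[b(8,145,.064),b(335,82,.064),b(365,243,.064),b(38,300,.064)];print('brick',np.round(q,3))
E
```

```text
[ 0.41066847 -0.25719111  0.06      ] [ 0.60772346 -0.30527533  0.06      ] 0.20283678503939045 -13.713006711942525
grips [ 0.50254859 -0.28048655  0.06      ]
lug [ 0.61936275 -0.05522855  0.104     ] [ 0.61121698 -0.05511018  0.104     ] [ 0.6372628  -0.04630989  0.102     ] 26.48469016075175
tray [0.56601589 0.31339741 0.022     ]
brick [[ 0.647  0.116  0.064]
 [ 0.688 -0.105  0.064]
 [ 0.574 -0.123  0.064]
 [ 0.538  0.095  0.064]]
```

Request:
{"api": "arm_command", "payload": {"plan": [{"dp": [-45,-20,0]},{"dp": [-45,-20,0]},{"dp": [-45,-20,0]},{"dp": [0,-50,0],"spin": -0.05},{"dp": [0,-50,0],"spin": -0.05}]}}

```text
invalid input at $.plan[0]: expected keys dp, spin
```

Request:
{"api": "arm_command", "payload": {"plan": [{"dp": [-45,-20,0],"spin": 0},{"dp": [-45,-20,0],"spin": 0},{"dp": [-45,-20,0],"spin": 0},{"dp": [-38,-30,0],"spin": 0},{"dp": [-38,-30,0],"spin": 0}]}}

```text
clock: 1.6
position: [0.4129, 0.3582, 0.4048]
ee_rot: [0.227, 0.974, 0.0, 0.0]
ft_force: [0.6, 0.2, 0.1]
grip_width: 0.998
grasp_force: 0.0
```

Request:
{"api": "arm_command", "payload": {"plan": [{"dp": [-30,-38,0],"spin": 0},{"dp": [-30,-38,0],"spin": 0},{"dp": [-30,-38,0],"spin": 0},{"dp": [-30,-38,0],"spin": 0},{"dp": [-30,-38,0],"spin": 0}]}}

```text
clock: 2.1
position: [0.4629, 0.1214, 0.405]
ee_rot: [0.226, 0.974, 0.0, 0.0]
ft_force: [0.8, 0.5, -0.7]
grip_width: 1.003
grasp_force: 0.0
```

Request:
{"api": "arm_command", "payload": {"plan": [{"dp": [-28,-40,0],"spin": 0},{"dp": [-28,-40,0],"spin": 0},{"dp": [-28,-40,0],"spin": 0},{"dp": [-28,-40,0],"spin": 0},{"dp": [-28,-40,0],"spin": 0}]}}

```text
clock: 2.6
position: [0.5002, -0.1197, 0.4051]
ee_rot: [0.226, 0.974, 0.0, 0.0]
ft_force: [0.9, 0.7, 0.3]
grip_width: 1.001
grasp_force: 0.0
```

Request:
{"api": "arm_command", "payload": {"plan": [{"dp": [-18,-36,0],"spin": 0},{"dp": [-18,-36,0],"spin": 0},{"dp": [-18,-36,0],"spin": 0},{"dp": [-19,-37,0],"spin": 0},{"dp": [0,0,50],"spin": -0.11}]}}

```text
clock: 3.1
position: [0.5018, -0.2871, 0.3599]
ee_rot: [0.176, 0.984, -0.003, 0.005]
ft_force: [1.0, -0.9, -0.3]
grip_width: 1.002
grasp_force: 0.0
```

Request:
{"api": "arm_command", "payload": {"plan": [{"dp": [0,0,0],"spin": -0.11},{"dp": [0,0,0],"spin": 0},{"dp": [0,0,0],"spin": 0}]}}

```text
clock: 3.4
position: [0.5021, -0.2802, 0.3554]
ee_rot: [0.12, 0.993, -0.0, 0.001]
ft_force: [-0.7, -0.9, 0.4]
grip_width: 1.001
grasp_force: 0.0
```

```bash
python3 - <<'E'
from h import *
o=manip.get_obs();print(o['position'],o['ee_rot'])
c=cam('wrist');im=viewer.camera('wrist');cv2.imwrite('pics/w1.png',im)
for th in ['tongs','tongs_grip','lug']:
    for r in finder.find_in('wrist',th)[:2]: print(th,r,proj(c,r['position']).round())
print(viewer.camera_params('wrist'))
E
```

```text
[ 0.50214973 -0.28019497  0.35542359] [ 1.19673337e-01  9.92813132e-01 -7.98396000e-05  6.09742893e-04]
tongs {'position': [0.4543, -0.2589, 0.0604], 'score': 0.75} [331. 132.]
tongs {'position': [0.6137, -0.0598, 0.0895], 'score': 0.26} [606. 265.]
tongs_grip {'position': [0.4511, -0.2597, 0.0559], 'score': 0.68} [329. 128.]
lug {'position': [0.6105, -0.0607, 0.0882], 'score': 0.69} [604. 261.]
{'vertical_fov': 65.62366113161414, 'cx': 320.14263821736046, 'cy': 198.52095297504235, 'T_tool_cam': array([[ 2.85394859e-04, -9.64381154e-01, -2.64516366e-01,
         6.67287826e-02],
       [ 9.99999933e-01,  2.14881089e-04,  2.95511272e-04,
         4.21501114e-04],
       [-2.28145937e-04, -2.64516432e-01,  9.64381151e-01,
         2.97543681e-02],
       [ 0.00000000e+00,  0.00000000e+00,  0.00000000e+00,
         1.00000000e+00]])}
```

View pics/w1.png

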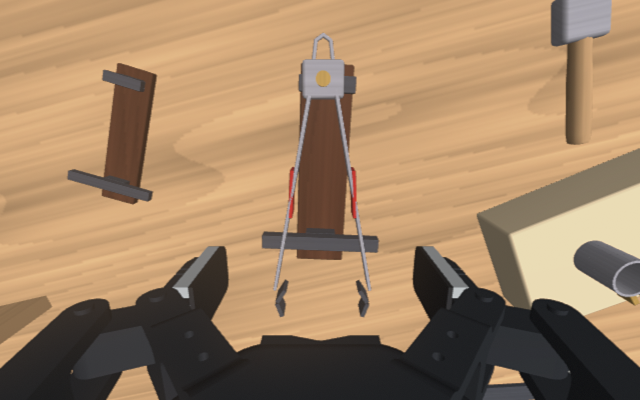

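The wrist view shows the knuckle at (323,78), the red grips at (292,193) and (354,193), the jaws at (281,298) and (363,298), and the lug at right (620,268).

```bash
python3 - <<'E'
from h import *
c=cam('wrist');o=manip.get_obs();R=Ro.from_quat(o['ee_rot']).as_matrix()
k=back(c,323,78,.062);j=(back(c,281,298,.06)+back(c,363,298,.06))/2;g=(back(c,292,193,.055)+back(c,354,193,.055))/2
h=j-k;n=np.linalg.norm(h);O=k+h/n*.095
print(k,j,n,'tongs heading',np.degrees(np.arctan2(h[1],h[0])),'O',O,'g',g)
print('tool -x heading',np.degrees(np.arctan2(-R[1,0],-R[0,0])))
print('delta tool mm',(R.T@(np.r_[O[:2],.05]-o['position']-R[:,2]*.155)*1000).round(1))
E
```

```text
[ 0.41195055 -0.25523574  0.062     ] [ 0.60691727 -0.30291204  0.06      ] 0.20072132906678597 tongs heading -13.741196626253208 O [ 0.50422694 -0.2778006   0.06105341] g [ 0.50565884 -0.27761175  0.055     ]
tool -x heading -13.625576747841434
delta tool mm [ -1.    2.6 150.5]
```

Request:
{"api": "arm_command", "payload": {"plan": [{"dp": [-2,2,45],"spin": 0},{"dp": [0,0,45],"spin": 0},{"dp": [0,0,35],"spin": 0},{"dp": [0,0,20],"spin": 0},{"dp": [0,0,9],"spin": 0}]}}

```text
clock: 4.1
position: [0.504, -0.2781, 0.199]
ee_rot: [0.118, 0.993, 0.0, -0.001]
ft_force: [-0.2, -0.3, 0.8]
grip_width: 0.998
grasp_force: 0.0
```

Request:
{"api": "arm_command", "payload": {"plan": [{"dp": [0,0,0],"spin": 0},{"dp": [0,0,0],"spin": 0},{"dp": [0,0,0],"spin": 0},{"dp": [0,0,0],"spin": 0},{"dp": [0,0,0],"spin": 0}], "grip": -0.28, "newtons": 40}}

```text
clock: 4.6
position: [0.5051, -0.2792, 0.203]
ee_rot: [0.118, 0.993, -0.0, 0.002]
ft_force: [-0.8, -0.7, 6.7]
grip_width: 0.642
grasp_force: 9.7
```

Request:
{"api": "arm_command", "payload": {"plan": [{"dp": [0,0,0],"spin": 0},{"dp": [0,0,0],"spin": 0},{"dp": [0,0,0],"spin": 0}]}}

```text
clock: 4.9
position: [0.5051, -0.2792, 0.203]
ee_rot: [0.118, 0.993, -0.0, 0.002]
ft_force: [-1.7, -0.1, 5.7]
grip_width: 0.64
grasp_force: 9.7
```

```bash
python3 - <<'E'
from h import *
cv2.imwrite('pics/w2.png',viewer.camera('wrist'))
E
```

```text
(no output)
```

View pics/w2.png

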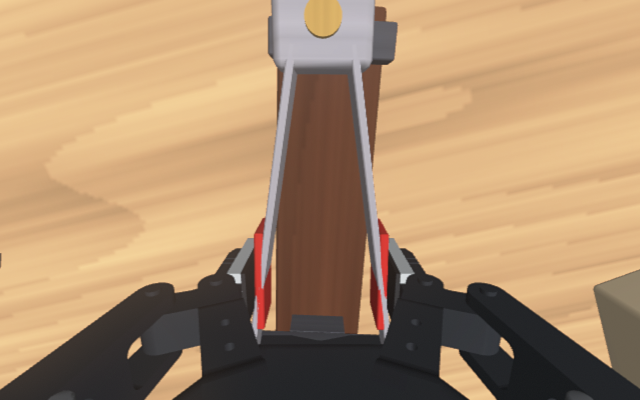

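The grips are squeezed to 54 mm and sit centred in the pads, at about (262,280) and (380,280). Next I lift, then measure the lug.

Request:
{"api": "arm_command", "payload": {"plan": [{"dp": [0,0,-8],"spin": 0},{"dp": [0,0,-15],"spin": 0},{"dp": [0,0,-25],"spin": 0},{"dp": [0,0,-30],"spin": 0},{"dp": [0,0,-30],"spin": 0}]}}

```text
clock: 5.45
position: [0.5041, -0.2787, 0.3113]
ee_rot: [0.118, 0.993, -0.0, 0.0]
ft_force: [0.7, -0.9, -1.4]
grip_width: 0.639
grasp_force: 8.0
```

Request:
{"api": "arm_command", "payload": {"plan": [{"dp": [0,20,-30],"spin": -0.07},{"dp": [0,30,-15],"spin": -0.07},{"dp": [0,30,0],"spin": -0.07},{"dp": [0,10,0],"spin": -0.07},{"dp": [0,0,0],"spin": 0}]}}

```text
clock: 5.95
position: [0.5174, -0.1881, 0.3552]
ee_rot: [-0.024, 1.0, 0.0, 0.001]
ft_force: [0.1, 0.5, -1.5]
grip_width: 0.642
grasp_force: 7.9
```

Request:
{"api": "arm_command", "payload": {"plan": [{"dp": [0,0,0],"spin": 0},{"dp": [0,0,0],"spin": 0}]}}

```text
clock: 6.15
position: [0.5168, -0.191, 0.3542]
ee_rot: [-0.02, 1.0, -0.0, 0.0]
ft_force: [0.2, -0.5, -0.7]
grip_width: 0.641
grasp_force: 7.9
```

```bash
python3 - <<'E'
from h import *
o=manip.get_obs();print(o['position'],o['ee_rot'],o['grasp_force'],o['grip_width'])
c=cam('wrist');im=viewer.camera('wrist');cv2.imwrite('pics/w3.png',im)
for r in finder.find_in('wrist','lug')[:2]: print(r,proj(c,r['position']).round())
E
```

```text
[ 0.51680006 -0.19101329  0.35416821] [-1.98854937e-02  9.99802212e-01 -2.50295576e-04  2.02037749e-04] 7.935849647037685 0.6411988299089357
{'position': [0.4073, -0.0181, 0.0145], 'score': 0.39} [510.  73.]
```

View pics/w3.png

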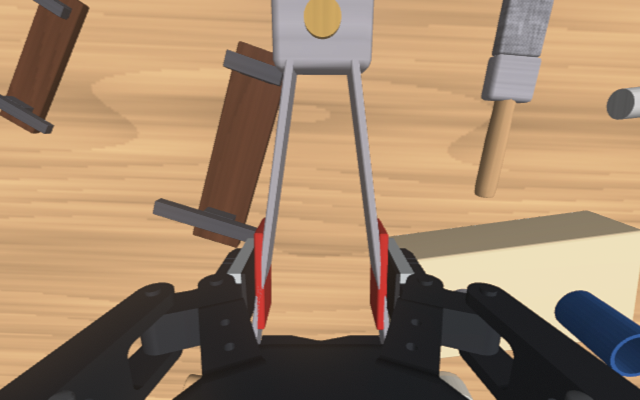

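Tongs are held level, and the gripper hides the lug. I'll measure it from the earlier w1, top and scene pictures.

```bash
python3 - <<'E'
import cv2,numpy as np
a=cv2.imread('pics/w1.png')[220:320,560:640];b=cv2.imread('pics/top0.png')[112:152,295:335];c=cv2.imread('pics/scene0.png')[200:250,235:285]
r=lambda i,s:cv2.resize(i,None,fx=s,fy=s,interpolation=cv2.INTER_CUBIC)
A=r(a,4);B=r(b,7.5);C=r(c,6)
o=np.zeros((400,800,3),np.uint8)
B=r(b,6)
o[:400,:320]=A;o[:240,320:560]=B;o[:240,560:800]=r(c,4.8);cv2.imwrite('pics/lug.png',o)
E
```

```text
(no output)
```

View pics/lug.png

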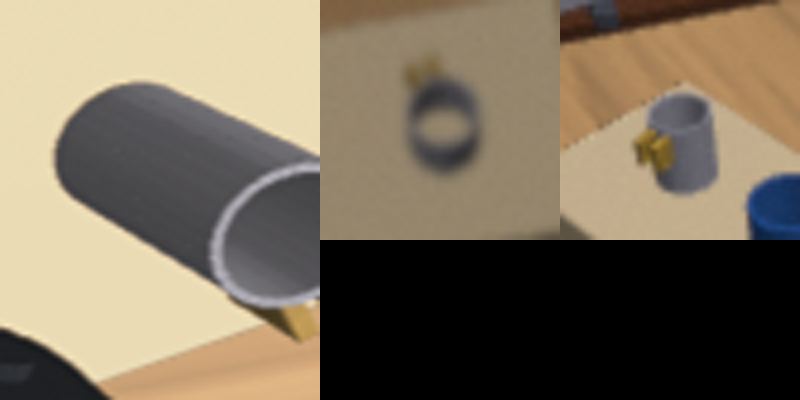

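Crops: the w1 rim's left edge is at (613,282), with its base left edge at (574,259). In the top view the sleeve spans columns 309.7–321.8 and rows 124.5–140.7, with the ears at (312,123). In the scene view the rim is at (260,223) and the ears at (255,231).

```bash
python3 - <<'E'
from h import *
from scipy.optimize import least_squares
import h
c1={}
class M: pass
M.get_obs=staticmethod(lambda:dict(position=np.array([.50215,-.28019,.35542]),ee_rot=[.119673,.992813,-8e-5,6.1e-4]))
h.manip=M
W=cam('wrist');T=cam('top');S=cam('scene')
th=np.linspace(0,2*np.pi,181)
def ring(c,x,y,z): return np.array([proj(c,[x+.016*np.cos(t),y+.016*np.sin(t),z]) for t in th])
def res(p,w):
    x,y=p;wt=ring(W,x,y,.104);wb=ring(W,x,y,.064);a=np.vstack([ring(T,x,y,.104),ring(T,x,y,.064)])
    s=ring(S,x,y,.104).mean(0)
    r1=np.array([wt[:,0].min()-613,wb[:,0].min()-573.8,wt[:,1].max()-296.2])/3
    r2=np.array([a[:,0].min()-309.7,a[:,0].max()-321.8,a[:,1].min()-124.5,a[:,1].max()-140.7])
    r3=s-[260,222.9]
    return np.concatenate([r for r,k in zip((r1,r2,r3),w) if k])
for w in [(1,0,0),(0,1,0),(0,0,1),(1,1,1)]:
    q=least_squares(res,[.615,-.055],args=(w,),diff_step=1e-3);print(w,q.x.round(4),q.fun.round(1))
x,y=q.x
for c,e in ((T,(312.2,123.3)),(S,(255,230.8))):
    E=back(c,*e,.094);print('ear',E,np.degrees(np.arctan2(E[1]-y,E[0]-x)),np.hypot(E[1]-y,E[0]-x))
E
```

```text
(1, 0, 0) [ 0.6206 -0.0512] [ 0. -0.  0.]
(0, 1, 0) [ 0.6188 -0.0559] [-0.1  0.1 -0.2  0.2]
(0, 0, 1) [ 0.6173 -0.0527] [-0.  0.]
(1, 1, 1) [ 0.6186 -0.0533] [-0.9 -0.8 -0.5 -1.1 -0.9 -0.1  0.2 -0.6  0.1]
ear [ 0.64138907 -0.04673363  0.094     ] 16.073840995637998 0.02370761860940257
ear [ 0.63619466 -0.04469598  0.094     ] 26.06382976186086 0.01957728905710715
```

```bash
python3 - <<'E'
from h import *
c=cam('wrist');o=manip.get_obs();R=Ro.from_quat(o['ee_rot']).as_matrix();p=o['position']
k=R.T@(back(c,322,17,p[2]-.141)-p);g=R.T@(back(c,322.5,66,p[2]-.143)-p);print('knuckle tool',k,'leg root',g)
jt=np.array([k[0]-.2035,0.,.153]);print('origin x',k[0]-.095)
ps=np.radians(20);h=np.array([np.cos(ps),np.sin(ps)])
tgt=np.array([.619,-.053])+h*jt[0];print('TCP target',tgt,.237)
d=R.T@(np.r_[tgt,.237]-p)*1000;print('delta in present tool axes',d)
ax=np.array([-h[0],-h[1]]);print('heading now',np.degrees(np.arctan2(-R[1,0],-R[0,0])))
E
```

```text
knuckle tool [0.09641251 0.00100533 0.14100559] leg root [0.08211182 0.001213   0.14300466]
origin x 0.0014125117949234517
TCP target [ 0.51837068 -0.08962608] 0.237
delta in present tool axes [ -5.59288497 101.05011806 116.7879439 ]
heading now 2.321068783668777
```

Request:
{"api": "arm_command", "payload": {"plan": [{"dp": [-2,35,0],"spin": 0},{"dp": [-2,35,0],"spin": 0},{"dp": [-2,31,0],"spin": 0},{"dp": [0,0,0],"spin": -0.1},{"dp": [0,0,0],"spin": -0.1}]}}

```text
clock: 6.75
position: [0.5189, -0.088, 0.3536]
ee_rot: [-0.123, 0.992, 0.0, -0.0]
ft_force: [0.1, -1.0, -1.6]
grip_width: 0.643
grasp_force: 7.9
```

Request:
{"api": "arm_command", "payload": {"plan": [{"dp": [0,0,20],"spin": -0.11},{"dp": [0,0,20],"spin": 0},{"dp": [0,0,0],"spin": 0},{"dp": [0,0,0],"spin": 0}]}}

```text
clock: 7.15
position: [0.5188, -0.0891, 0.314]
ee_rot: [-0.175, 0.985, -0.0, -0.0]
ft_force: [-0.0, 0.2, -1.3]
grip_width: 0.64
grasp_force: 8.0
```

```bash
python3 - <<'E'
from h import *
o=manip.get_obs();R=Ro.from_quat(o['ee_rot']).as_matrix();p=o['position'];print(p,o['grip_width'],o['grasp_force'],np.degrees(np.arctan2(-R[1,0],-R[0,0])))
j=p+R@[-.107,0,.153];print('jaw',j)
a=viewer.camera('top')[90:190,250:370];b=viewer.camera('scene')[150:270,200:344]
cv2.imwrite('pics/over.png',np.hstack([cv2.resize(a,(400,333),interpolation=2),cv2.resize(b,(400,333),interpolation=2)]))
print(proj(cam('top'),j),proj(cam('scene'),j))
E
```

```text
[ 0.51882351 -0.0890758   0.31398357] 0.6403820660731351 7.958037271164358 20.13907779702836
jaw [ 0.61918596 -0.05227272  0.16091198]
[314.03245348 122.47172331] [257.05563237 203.69069569]
```

View pics/over.png

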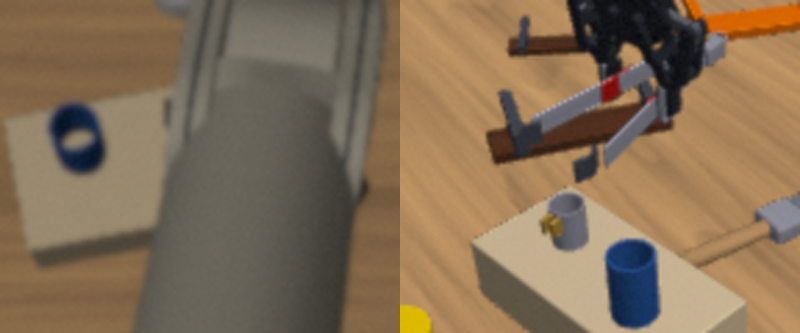

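In the scene view the jaws are at (525,130) and (585,165). Their midpoint matches the predicted jaw point (558,149), directly above the lug. Descending.

Request:
{"api": "arm_command", "payload": {"plan": [{"dp": [0,0,20],"spin": 0},{"dp": [0,0,20],"spin": 0},{"dp": [0,0,15],"spin": 0},{"dp": [0,0,0],"spin": 0},{"dp": [0,0,0],"spin": 0}]}}

```text
clock: 7.75
position: [0.5192, -0.0887, 0.2597]
ee_rot: [-0.176, 0.984, -0.0, 0.0]
ft_force: [0.4, 0.1, -0.7]
grip_width: 0.647
grasp_force: 7.9
```

Request:
{"api": "arm_command", "payload": {"plan": [{"dp": [0,0,10],"spin": 0},{"dp": [0,0,7],"spin": 0},{"dp": [0,0,4],"spin": 0},{"dp": [0,0,0],"spin": 0},{"dp": [0,0,0],"spin": 0}]}}

```text
clock: 8.25
position: [0.5188, -0.0886, 0.2377]
ee_rot: [-0.176, 0.984, 0.0, -0.0]
ft_force: [0.3, 0.2, -1.2]
grip_width: 0.641
grasp_force: 7.9
```

```bash
python3 - <<'E'
from h import *
o=manip.get_obs();print(o['position'],o['ft_force'],o['grip_width'])
b=viewer.camera('scene')[180:280,200:320]
cv2.imwrite('pics/on.png',cv2.resize(b,None,fx=5,fy=5,interpolation=2))
E
```

```text
[ 0.51882251 -0.08861486  0.23772571] [ 0.25162537  0.20675519 -1.16883282] 0.6407425267959496
```

View pics/on.png

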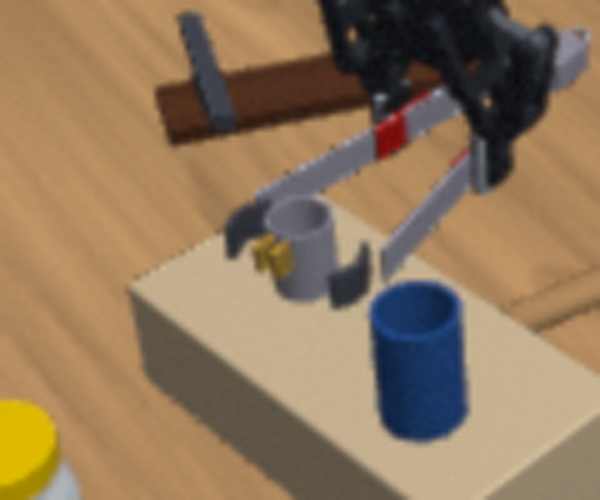

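The jaws straddle the sleeve at (243,230) and (350,275), with the ears pointing out along the tongs at (272,255). Closing in steps.

Request:
{"api": "arm_command", "payload": {"plan": [{"dp": [0,0,0],"spin": 0},{"dp": [0,0,0],"spin": 0},{"dp": [0,0,0],"spin": 0}], "grip": -0.1, "newtons": 60}}

```text
clock: 8.6
position: [0.5189, -0.0885, 0.2378]
ee_rot: [-0.176, 0.984, 0.0, 0.0]
ft_force: [0.5, 0.3, -0.8]
grip_width: 0.55
grasp_force: 9.4
```

Request:
{"api": "arm_command", "payload": {"plan": [{"dp": [0,0,0],"spin": 0},{"dp": [0,0,0],"spin": 0},{"dp": [0,0,0],"spin": 0}], "grip": 0.03}}

```text
clock: 8.9
position: [0.5188, -0.0885, 0.2377]
ee_rot: [-0.176, 0.984, 0.0, 0.0]
ft_force: [-0.2, 0.0, -1.6]
grip_width: 0.487
grasp_force: 12.3
```

Request:
{"api": "arm_command", "payload": {"plan": [{"dp": [0,0,0],"spin": 0},{"dp": [0,0,0],"spin": 0},{"dp": [0,0,0],"spin": 0},{"dp": [0,0,0],"spin": 0},{"dp": [0,0,0],"spin": 0}], "grip": 0.6}}

```text
clock: 9.4
position: [0.5188, -0.0886, 0.2377]
ee_rot: [-0.176, 0.984, 0.0, 0.0]
ft_force: [-1.2, 0.3, -0.5]
grip_width: 0.439
grasp_force: 60.0
```

Request:
{"api": "arm_command", "payload": {"plan": [{"dp": [0,0,-5],"spin": 0},{"dp": [0,0,-10],"spin": 0},{"dp": [0,0,-10],"spin": 0},{"dp": [0,0,-5],"spin": 0},{"dp": [0,0,0],"spin": 0}]}}

```text
clock: 9.9
position: [0.5191, -0.0886, 0.2689]
ee_rot: [-0.176, 0.984, -0.0, 0.001]
ft_force: [-0.7, 0.8, -1.6]
grip_width: 0.439
grasp_force: 60.2
```

```bash
python3 - <<'E'
from h import *
o=manip.get_obs();print(o['position'],o['ft_force'],o['grip_width'])
b=viewer.camera('scene')[160:260,200:320]
cv2.imwrite('pics/lift.png',cv2.resize(b,None,fx=5,fy=5,interpolation=2))
E
```

```text
[ 0.51914429 -0.08858735  0.2688957 ] [-0.70942263  0.81858739 -1.64051517] 0.43877983245928986
```

View pics/lift.png

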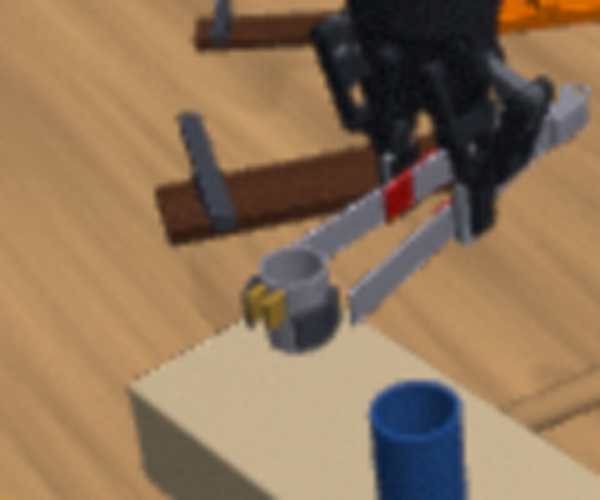

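The lug is lifted off the brick upright, with its rim at (293,265), gripped across the sleeve and the ears at (262,305) clear of the jaws. Next I raise it above the shell and carry it to the tray.

Request:
{"api": "arm_command", "payload": {"plan": [{"dp": [0,0,-10],"spin": 0},{"dp": [0,0,-20],"spin": 0},{"dp": [0,0,-25],"spin": 0},{"dp": [0,0,-15],"spin": 0},{"dp": [-2,10,-5],"spin": 0}]}}

```text
clock: 10.45
position: [0.5175, -0.0795, 0.3447]
ee_rot: [-0.175, 0.985, -0.0, 0.001]
ft_force: [0.7, 0.8, -1.1]
grip_width: 0.443
grasp_force: 60.3
```

Request:
{"api": "arm_command", "payload": {"plan": [{"dp": [-4,20,0],"spin": 0},{"dp": [-6,30,0],"spin": 0},{"dp": [-7,35,0],"spin": 0},{"dp": [-7,35,0],"spin": 0},{"dp": [-8,35,0],"spin": 0}]}}

```text
clock: 10.95
position: [0.4926, 0.08, 0.3422]
ee_rot: [-0.176, 0.984, 0.0, -0.001]
ft_force: [0.4, 0.5, -1.8]
grip_width: 0.44
grasp_force: 60.3
```

Request:
{"api": "arm_command", "payload": {"plan": [{"dp": [-8,35,0],"spin": 0},{"dp": [-8,35,0],"spin": 0},{"dp": [-7,35,0],"spin": 0},{"dp": [-7,35,0],"spin": 0},{"dp": [-6,25,0],"spin": 0}]}}

```text
clock: 11.45
position: [0.4687, 0.2484, 0.342]
ee_rot: [-0.177, 0.984, 0.0, -0.001]
ft_force: [0.5, -0.4, -1.1]
grip_width: 0.443
grasp_force: 60.3
```

Request:
{"api": "arm_command", "payload": {"plan": [{"dp": [-4,20,0],"spin": 0},{"dp": [-2,14,10],"spin": 0},{"dp": [0,0,20],"spin": 0},{"dp": [0,0,20],"spin": 0},{"dp": [0,0,15],"spin": 0}]}}

```text
clock: 11.95
position: [0.4634, 0.279, 0.2753]
ee_rot: [-0.176, 0.984, -0.001, -0.001]
ft_force: [0.3, -0.0, -0.8]
grip_width: 0.438
grasp_force: 60.3
```

Request:
{"api": "arm_command", "payload": {"plan": [{"dp": [0,0,7],"spin": 0},{"dp": [0,0,0],"spin": 0},{"dp": [0,0,0],"spin": 0},{"dp": [0,0,0],"spin": 0}]}}

```text
clock: 12.35
position: [0.4644, 0.2794, 0.2715]
ee_rot: [-0.176, 0.984, 0.0, 0.001]
ft_force: [0.7, -0.6, -1.7]
grip_width: 0.439
grasp_force: 60.3
```

```bash
python3 - <<'E'
from h import *
o=manip.get_obs();R=Ro.from_quat(o['ee_rot']).as_matrix();p=o['position'];print(p,o['grip_width'],o['grasp_force'])
j=p+R@[-.107,0,.153];print('jaw',j)
b=viewer.camera('scene');c=cam('scene');print(proj(c,j))
for th in ('lug','tray'): print([(r['position'],r['score'],proj(c,r['position']).round()) for r in finder.find_in('scene',th)[:2]])
print(proj(c,[.566,.316,.004]))
cv2.imwrite('pics/fin.png',cv2.resize(b[200:400,260:520],None,fx=3,fy=3,interpolation=2))
E
```

```text
[0.46444431 0.27937425 0.27151735] 0.4392792499462821 60.27074505575001
jaw [0.56501237 0.316502   0.11865926]
[384.5097235  308.94644503]
[([0.5688, 0.3142, 0.1296], 0.65, array([383., 305.]))]
[]
[378.57533316 347.54596769]
```

View pics/fin.png

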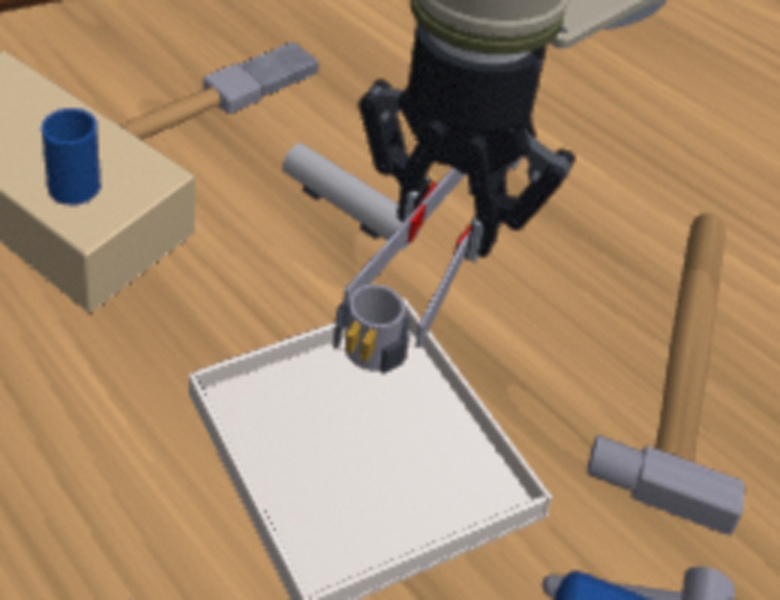

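The lug hangs upright in the jaws at (378,325) above the tray, whose corners in the crop are about (195,378), (410,305), (548,497) and (305,598). I'll check the centring from these corners.

```bash
python3 - <<'E'
from h import *
c=cam('scene');p=[back(c,260+u/3,200+v/3,.022) for u,v in [(193,376),(412,302),(550,495),(303,604)]];print(np.round(p,3),np.mean(p,0),(p[0]+p[2])/2,(p[1]+p[3])/2)
t=cam('top');p=[back(t,*q,.022) for q in [(163,127),(219,137),(203,195),(145,184)]];print(np.round(p,3))
E
```

```text
[[0.629 0.223 0.022]
 [0.465 0.263 0.022]
 [0.505 0.42  0.022]
 [0.67  0.383 0.022]] [0.56722796 0.32230281 0.022     ] [0.56694505 0.32143276 0.022     ] [0.56751086 0.32317285 0.022     ]
[[0.663 0.371 0.022]
 [0.632 0.214 0.022]
 [0.468 0.254 0.022]
 [0.501 0.414 0.022]]
```

```bash
python3 -c "
from h import *
print(manip.get_obs()['joint_velocities'].round(3)); print(manip.hand_in())"
```

```text
[ 0.001  0.004  0.     0.002  0.001 -0.002  0.   ]
the job is handed in; nothing more can be done
None
```

The job is handed in: the lug is held upright and still in the squeezed tongs, about 4 mm from the tray's centre by my measurement, with its underside about 97 mm above the bench.

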